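Nest the empty screw cup in the parking cup

TASK

The green screw cup is empty: clear it away by nesting it upright in the light grey parking cup. Lower it in (do not drop it) and press lightly until the parking cup's rim lies within the yellow band around the green cup, no deeper or it jams, then let go. Leave the red and blue cups standing where they are.

Things in the scene. Friction and masses are not known exactly. Their poses are not given: they have to be found in the camera images.
- green_mid (a point): Loose, empty green screw cup, open-topped, 50 g, standing upright on the bench. 94 mm tall; outer diameter 36 mm at the foot, tapering to 50 mm at 60 mm up, then straight (50 mm) to the rim; wall 2.5 mm. Point: on its axis, 47 mm above the foot, 47 mm below the rim, at the middle of the yellow band (which runs 40 to 54 mm above the foot). z is the cup's axis.
- red_mid (a point): A loose red screw cup of the same size and shape (with a yellow band too), filled with screws; leave it alone. The point is on its axis, 47 mm above its foot.
- blue_mid (a point): A loose blue screw cup of the same size and shape (with a yellow band too), filled with screws; leave it alone. The point is on its axis, 47 mm above its foot.
- dock_rim (a point): Centre of the mouth of the light grey parking cup, level with its rim, 85 mm above the bench. Rim 65 mm outside, 58 mm inside diameter; inner floor 71 mm below the rim. Three sprung black rubber ribs inside (5 to 25 mm below the rim) leave an opening of 43 mm at their top and 38 mm at their lower ends, sloped like the screw cup.
- dock: The light grey parking cup, fixed on a dark round foot 104 mm across; origin under its centre on the bench. A screw cup enters freely until its foot is 34 mm below the rim; then the ribs grip and the push grows by about 0.4 N per mm, to about 5 N with the rim at mid-band, and they keep the cup where it is left. With the rim 4 mm past the top of the band the ribs are hard up: jammed.
There are look-alikes about, which are no part of the job. Several things look just like the part that bears green_mid: the one meant starts farthest from the robot's base.

How it is judged:
By the outcome, as a careful person would: the job done as asked, in the order asked, and still so for the second after the job is handed in, with the robot touching nothing.
It also fails if it takes over 32 s, if anything falls off the work surface, if the arm or the gripper's body presses on something with over 40 N, if the wrist force passes 120 N, or if a joint passes its speed limit or range.

ROBOT

A 6-joint arm with a two-finger parallel gripper is mounted at the origin on the work surface. World frame = base frame: x ahead of the robot, y to its left, z up, the work surface at z = 0. Lengths are in m, angles in rad, forces in N, time in s.
With the tool pointing down it reaches from about 0.25 to 0.725 m from the base axis. Payload 4 kg.
Tool frame: the origin (TCP) lies at the very end of the fingers, on their centre line; the grasp point (between the pads) lies 19 mm behind it; z points along the fingers, y is the direction in which the jaws open and shut (so a half turn about z gives the same grasp; the last joint's range is limited). The gripper opens to 85 mm and grips with 20 to 120 N. Pads are 22 mm wide; open, the fingers measure 114 mm over their backs; the gripper's body (76 mm by 85 mm) begins 54 mm behind the grasp point. The pads swing forward as they close: fully open they stand 13 mm farther back than shut.
Start: joints at [-1.135, 0.241, 0.005, 1.335, 0, 1.571], TCP at [0.211, -0.453, 0.231] pointing down, gripper open.
Joint ranges: [-2.72, 2.72], [-1.05, 1.87], [-1.09, 1.28], [-1.99, 2.15], [-1.42, 1.44], [-3.14, 3.14]. Speed limits (rad/s): [2.79, 2.79, 3.14, 3.14, 3.14, 3.14].

INTERFACE

Orientations are given as a unit quaternion [x, y, z, w].
In Python, from workcell import bot, camera gives the robot as it stands. The module is installed in compiled form; this text tells all that it offers.
- The arm moves only by the tool send_rows, never from a script. Its argument "deltas" is a list of rows, each an object with "grip": the opening, from 0 (shut) to 1 (fully open); "translation": the shift along the tool's x, y, z in m, a list of three; "twist": the turn, a rotation vector about the tool's x, y, z in degrees, a list of three. A call has 1 to 5 rows; each row is the pose to reach, as a shift and turn from the pose measured when the call began, along the tool's axes at that moment; what a row does not reach only later rows make up. A row lasts 1/8 s, in which the tool goes at most 62.5 mm and 10.7 degrees, less where a joint would pass 70% of its speed; a pose out of reach is approached as far as the arm can. A call with a gripper value outside its range is refused whole. The fingers move at their own pace and stop on an object; the grip force is fixed at half the most. Time passes only in rows, so rows that repeat a pose let the fingers close. It gives the time, the measured TCP pose, the force and the opening at its end, in the units of the state.
- bot.get_obs(): the state, without advancing time (a new reading comes with each control period).
- camera(name): name is "scene" or "top" or "wrist"; returns a dict with "color" (400x640x3 uint8, blue, green, red), "intrinsics" (3x3 intrinsics, pixels), "xyz" and "rotation" of the camera in the world. Camera axes: x right, y down, z forward; pixel columns grow to the right and rows downward; lengths in m; the calibration is good to about 2 mm. A picture is of the moment at which its call begins. There is no depth.
- bot.job_done(): hands the job in, once; it reports no verdict.
The state is a dict: "clock": time; "joint_pos": joint angles; "joint_vel": joint speeds; "tau": joint torques, N m; "eef_pos": TCP position; "tool_rot": TCP orientation; "ft_force": force on the tool from outside, world axes, zero at the start; "ft_torque": the same for the moment, N m; "grip_width": finger opening in m.
Only numpy, scipy, OpenCV 4.12 (cv2) and the standard library are available. Lean on these libraries where they do the work, as an engineer would, in place of code of your own. Each camera call takes 0.05 s, during which the arm holds its last target.

## Working session

There is one attempt and no reset: what is moved stays moved. The work goes in short steps, Python scripts to look and compute and a tool call to move; the robot and the scene stay as the last step left them, time stands still between calls to the robot, and variables do not carry over. Pictures are saved under pics/ and viewed, and the job is handed in when it is done.

Besides the shell and the picture viewer there is one more tool, called after "Request:" as name([rows], argument=value, ...), one row to a line, values as JSON. send_rows: Moves the arm, as the interface text tells. Its arguments: {"type":"object","properties":{"deltas":{"type":"array","items":{"type":"object","properties":{"grip":{"type":"number"},"translation":{"type":"array","items":{"type":"number"}},"twist":{"type":"array","items":{"type":"number"}}}}}},"required":["deltas"]}

```bash
mkdir -p pics
python3 - <<'E'
from workcell import bot,camera
import cv2,pickle
o=bot.get_obs();print(o)
d={}
for n in ["scene","top"]:
    c=camera(n);d[n]=c;cv2.imwrite(f"pics/{n}0.png",c["color"]);print(n,c["intrinsics"],c["xyz"],c["rotation"])
pickle.dump(d,open("c0.pkl","wb"))
E
```

```text
{'clock': 0.0, 'joint_pos': array([-1.13497377e+00,  2.41379176e-01,  3.72458906e-03,  1.33521265e+00,
       -9.57892869e-06,  1.57079505e+00]), 'joint_vel': array([-0.00013636,  0.0003906 ,  0.00110719, -0.00035357,  0.00098278,
        0.00015147]), 'tau': array([-4.31129547e-04, -3.72314179e+01,  2.52409887e+01,  1.70490006e-02,
       -9.70706992e-05, -1.01385558e-05]), 'eef_pos': array([ 0.21080654, -0.45268529,  0.23042999]), 'tool_rot': array([ 9.76350479e-01,  2.16191281e-01, -2.28530835e-04, -1.00993000e-03]), 'ft_force': array([-0.19426365, -0.08599254, -0.93810193]), 'ft_torque': array([-0.00163061, -0.0554825 , -0.02287154]), 'grip_width': 0.0856293684882535}
scene [[382.11363006   0.         315.08880557]
 [  0.         382.11363006 195.6950507 ]
 [  0.           0.           1.        ]] [1.20227105 0.2104136  0.67829279] [ 0.53194944  0.73666466 -0.33312598 -0.25175793]
top [[506.29254146   0.         320.97197572]
 [  0.         506.29254146 196.72067439]
 [  0.           0.           1.        ]] [ 3.14521074e-01 -4.45584992e-04  1.20461381e+00] [ 0.70395467 -0.70249555  0.07167708 -0.07622484]
```

View pics/scene0.png

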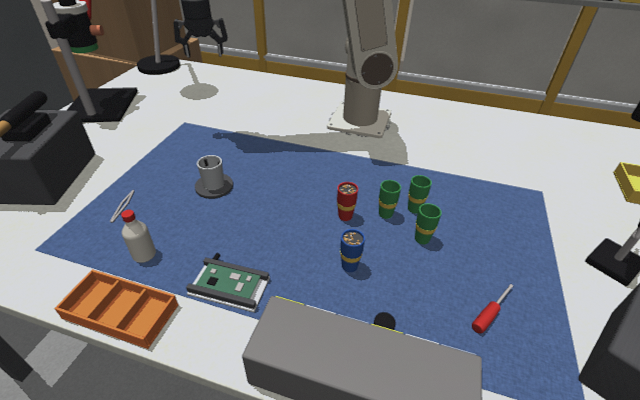

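View pics/top0.png

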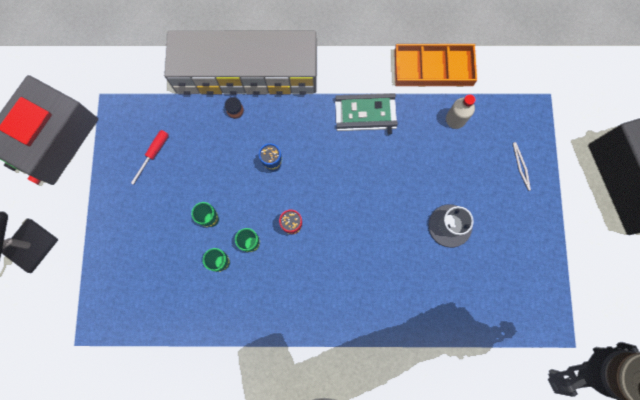

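The scene view shows three green cups at (389,198), (419,194) and (428,223), red at (347,201), blue at (351,250) and the dock at (211,178). In the top view the greens are at (203,213), (246,240) and (215,260), and the dock rim is at (458,221). The top-view (203,213) cup looks farthest from the base. I'll measure it and look at a crop.

```bash
cat > h.py <<'E'
import numpy as np,cv2,pickle
from scipy.spatial.transform import Rotation as R
def ray(c,u,v):
    K=c["intrinsics"];d=np.linalg.solve(K,[u,v,1.]);return np.array(c["xyz"]),R.from_quat(c["rotation"]).apply(d)
def plane(c,u,v,z):
    o,d=ray(c,u,v);return o+d*(z-o[2])/d[2]
def proj(c,p):
    q=R.from_quat(c["rotation"]).inv().apply(np.array(p)-c["xyz"]);q=c["intrinsics"]@q;return q[:2]/q[2]
def mask(c,col):
    h=cv2.cvtColor(c["color"],cv2.COLOR_BGR2HSV)
    r={"green":((50,120,40),(85,255,255)),"yellow":((18,110,70),(34,255,255))}[col]
    return cv2.inRange(h,*r)
E
python3 - <<'E'
from h import *
d=pickle.load(open("c0.pkl","rb"))
c=d["top"]
n,l,s,ce=cv2.connectedComponentsWithStats(mask(c,"green"))
for i in range(1,n):
    if s[i,4]>100: print("top",s[i],ce[i], plane(c,*ce[i],0.09), np.hypot(*plane(c,*ce[i],0.09)[:2]))
n,l,s,ce=cv2.connectedComponentsWithStats(mask(d["scene"],"green"))
for i in range(1,n):
    if s[i,4]>60: print("scene",s[i],ce[i],plane(d["scene"],*ce[i],0.06))
a=cv2.resize(c["color"][185:285,170:310],None,fx=5,fy=5,interpolation=cv2.INTER_CUBIC)
cv2.imwrite("pics/tg.png",a)
a=cv2.resize(c["color"][190:260,410:490],None,fx=8,fy=8,interpolation=cv2.INTER_CUBIC)
cv2.imwrite("pics/td.png",a)
a=cv2.resize(d["scene"]["color"][165:285,320:450],None,fx=5,fy=5,interpolation=cv2.INTER_CUBIC)
cv2.imwrite("pics/sg.png",a)
a=cv2.resize(d["scene"]["color"][145:205,180:250],None,fx=8,fy=8,interpolation=cv2.INTER_CUBIC)
cv2.imwrite("pics/sd.png",a)
E
```

```text
top [191 202  25  24 441] [203.22675737 213.43537415] [0.51293993 0.27054818 0.09      ] 0.5799169690489943
top [235 228  24  23 435] [246.16091954 239.31494253] [0.45494784 0.17240675 0.09      ] 0.4865199129437837
top [203 248  24  23 444] [214.52027027 259.29054054] [0.41075617 0.24047905 0.09      ] 0.47597353501500045
scene [ 71  44  26   9 136] [84.375      48.71323529] [-0.09768029 -1.26072773  0.06      ]
scene [410 175  21  24 405] [419.50123457 186.58765432] [0.39192182 0.24185873 0.06      ]
scene [380 180  21  25 413] [389.39467312 191.62953995] [0.43748568 0.1715844  0.06      ]
scene [408 201  33  29 600] [425.75166667 214.74333333] [0.49426481 0.26748561 0.06      ]
scene [379 207  15  12 113] [385.32743363 212.63716814] [0.51813498 0.17536032 0.06      ]
scene [415 230  17  14 128] [421.8828125 237.859375 ] [0.57309481 0.26659386 0.06      ]
```

View pics/tg.png

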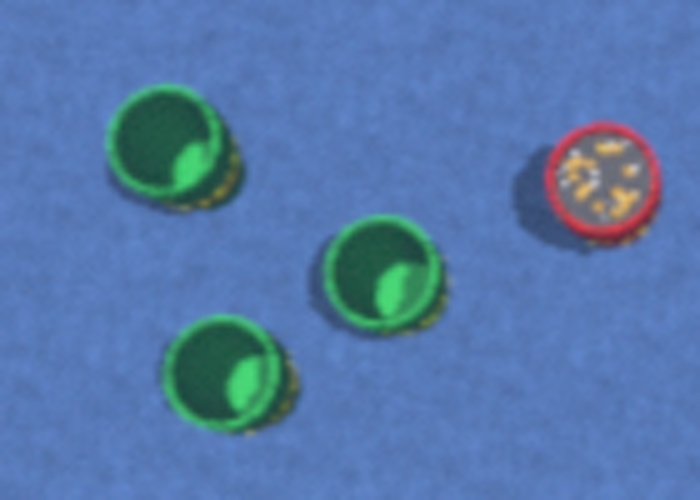

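View pics/td.png

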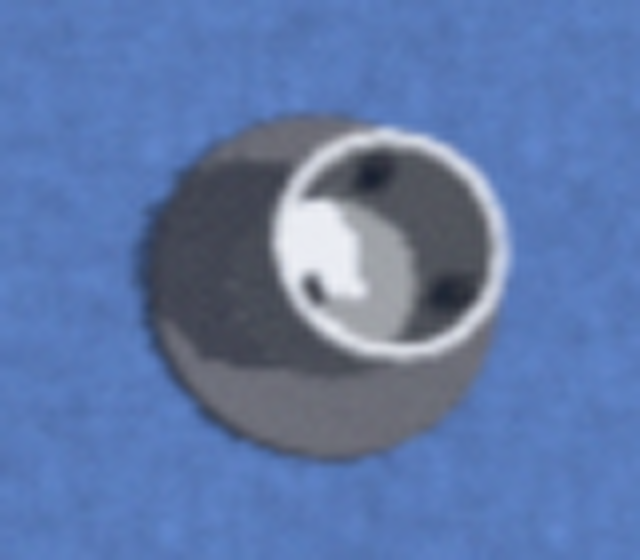

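View pics/sg.png

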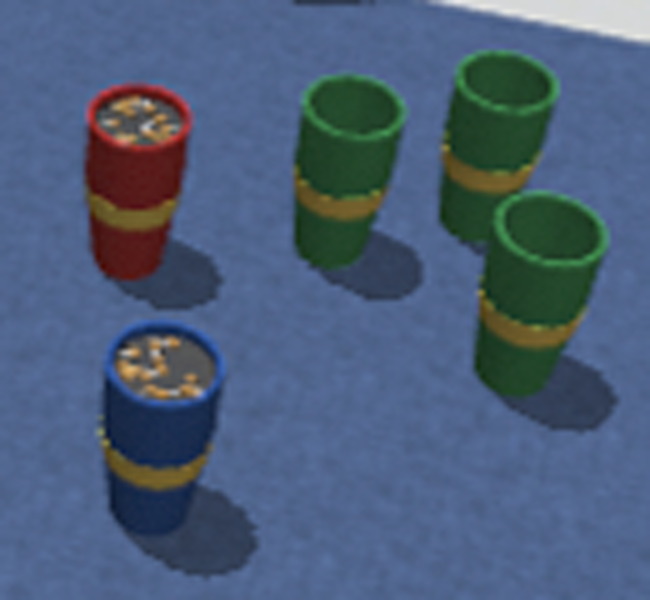

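View pics/sd.png

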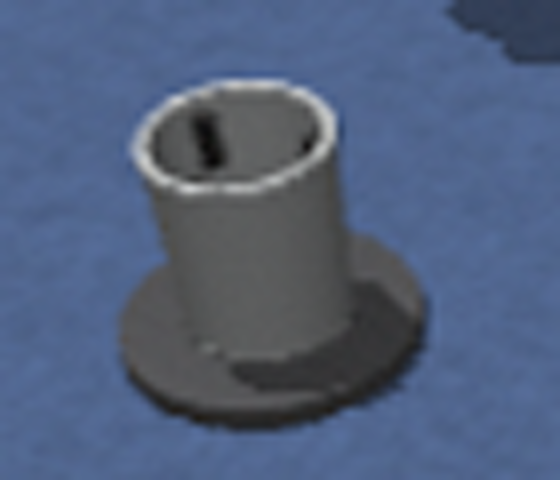

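The crops confirm it. The target is the cup at top (203,213), which is scene (428,223): 0.58 m from the base, against 0.49 and 0.48 m for the other two. Next I'll triangulate the rims across both views.

Run:
```python
from h import *
d=pickle.load(open("c0.pkl","rb"));t=d["top"];s=d["scene"]
def tri(a,b):
    o1,d1=ray(t,*a);o2,d2=ray(s,*b)
    x=np.linalg.lstsq(np.c_[d1,-d2],o2-o1,rcond=None)[0]
    p,q=o1+d1*x[0],o2+d2*x[1];return (p+q)/2,np.linalg.norm(p-q)
for n,a,b,z in [("green",(203.0,213.3),(429.8,212.6),.094),("dock",(458.5,220.1),(208.9,161.8),.085),("red",(290.2,220.7),(347.4,188.6),.094),
 ("blue",(270,155.5),(352.4,237.4),.094),("greenB",(246,239.7),(390.2,185.9),.094),("greenC",(214.2,259.2),(420.6,181.1),.094)]:
    print(n,*[np.round(v,4) for v in (*tri(a,b),plane(t,*a,z),plane(s,*b,z))])
# dock foot circle centre in top crop ~ (322,286)/8
print(plane(t,322/8+410-.44,286/8+190-.44,0.01))
```

```text
green [0.5139 0.2726 0.086 ] 0.0011 [0.5125 0.2701 0.094 ] [0.5231 0.2723 0.094 ]
dock [ 0.5    -0.3011  0.0832] 0.0004 [ 0.4996 -0.3004  0.085 ] [ 0.5021 -0.2998  0.085 ]
red [0.4968 0.0753 0.0903] 0.0005 [0.4962 0.0753 0.094 ] [0.5013 0.0758 0.094 ]
blue [0.6484 0.1243 0.0887] 0.0 [0.6468 0.1237 0.094 ] [0.6534 0.1251 0.094 ]
greenB [0.454  0.1721 0.0915] 0.0007 [0.4536 0.1721 0.094 ] [0.4572 0.172  0.094 ]
greenC [0.4108 0.2406 0.0919] 0.0003 [0.4106 0.2403 0.094 ] [0.4137 0.2404 0.094 ]
[ 0.49944538 -0.29919258  0.01      ]
```

Triangulated points agree with the given sizes to within a few mm: green at about (0.514, 0.271) and dock at about (0.500, -0.300). Next I'll compute the approach over the green cup. It needs a 20° turn to keep joint 6 in range, and the jaws then run clear of the neighbouring cups.

```bash
cat > to.py <<'E'
import sys,numpy as np
from workcell import bot
from scipy.spatial.transform import Rotation as R
def to(p,yaw=None):
    o=bot.get_obs();r=R.from_quat(o["tool_rot"]);M=r.as_matrix()
    print("t",round(o["clock"],2),"pos",o["eef_pos"].round(4),"F",o["ft_force"].round(2),"w",round(o["grip_width"],4),"yaw",np.degrees(np.arctan2(M[1,0],M[0,0])).round(2),"zaxis",M[:,2].round(4),"j",o["joint_pos"].round(2))
    print("delta tool",(M.T@(np.array(p)-o["eef_pos"])).round(4))
    if yaw is not None:
        y=np.radians(yaw);T=np.array([[np.cos(y),np.sin(y),0],[np.sin(y),-np.cos(y),0],[0,0,-1]]).T
        print("twist",np.degrees((r.inv()*R.from_matrix(T)).as_rotvec()).round(2))
if __name__=="__main__":
    a=[float(v) for v in sys.argv[1:]];to(a[:3],a[3] if len(a)>3 else None)
E
python3 to.py .514 .271 .23 45
```

```text
t 0.1 pos [ 0.2109 -0.4528  0.2305] F [-0.27  0.28  0.94] w 0.0853 yaw 24.97 zaxis [-8.0e-04  1.7e-03 -1.0e+00] j [-1.13  0.24  0.    1.34  0.    1.57]
delta tool [ 0.5804 -0.5281  0.0015]
twist [-1.100e-01 -2.000e-02 -2.003e+01]
```

Request:
send_rows([
  {"grip":1,"translation":[0.042,-0.038,0],"twist":[0,0,-4]},
  {"grip":1,"translation":[0.084,-0.076,0],"twist":[0,0,-8]},
  {"grip":1,"translation":[0.126,-0.114,0],"twist":[0,0,-12]},
  {"grip":1,"translation":[0.168,-0.152,0],"twist":[0,0,-16]},
  {"grip":1,"translation":[0.21,-0.19,0],"twist":[0,0,-20]},
])

```text
clock: 0.72
eef_pos: [0.3212, -0.1901, 0.2307]
tool_rot: [0.924, 0.383, 0.0, -0.001]
ft_force: [-0.1, -0.3, -0.2]
grip_width: 0.0855
```

```bash
python3 to.py .514 .271 .23 45
```

```text
t 0.72 pos [ 0.3212 -0.1901  0.2307] F [-0.08 -0.31 -0.22] w 0.0855 yaw 45.07 zaxis [-7.0e-04  1.9e-03 -1.0e+00] j [-0.54 -0.01 -0.28  1.3   0.    1.82]
delta tool [ 0.4626 -0.1892  0.0014]
twist [-0.1  -0.05  0.07]
```

Request:
send_rows([
  {"grip":1,"translation":[0.051,-0.021,0],"twist":[0,0,0]},
  {"grip":1,"translation":[0.102,-0.042,0],"twist":[0,0,0]},
  {"grip":1,"translation":[0.154,-0.063,0],"twist":[0,0,0]},
  {"grip":1,"translation":[0.206,-0.084,0],"twist":[0,0,0]},
  {"grip":1,"translation":[0.257,-0.105,0],"twist":[0,0,0]},
])

```text
clock: 1.35
eef_pos: [0.4286, 0.0678, 0.2308]
tool_rot: [0.924, 0.383, -0.0, -0.001]
ft_force: [0.3, -0.3, 0.8]
grip_width: 0.0852
```

```bash
python3 to.py .514 .271 .23 45
```

```text
t 1.35 pos [0.4286 0.0678 0.2308] F [ 0.32 -0.31  0.8 ] w 0.0852 yaw 45.09 zaxis [-9.0e-04  1.5e-03 -1.0e+00] j [ 0.16  0.11 -0.16  1.31  0.    2.51]
delta tool [ 0.2042 -0.083   0.0011]
twist [-0.1  -0.03  0.09]
```

Request:
send_rows([
  {"grip":1,"translation":[0.051,-0.021,0],"twist":[0,0,0]},
  {"grip":1,"translation":[0.102,-0.042,0],"twist":[0,0,0]},
  {"grip":1,"translation":[0.153,-0.062,0],"twist":[0,0,0]},
  {"grip":1,"translation":[0.204,-0.083,0],"twist":[0,0,0]},
  {"grip":1,"translation":[0.204,-0.083,0],"twist":[0,0,0]},
])

```text
clock: 1.98
eef_pos: [0.5141, 0.2741, 0.2288]
tool_rot: [0.923, 0.385, -0.001, -0.001]
ft_force: [-0.6, -0.8, 0.3]
grip_width: 0.0852
```

```bash
python3 to.py .514 .271 .062 45
python3 - <<'E'
from h import *
from workcell import camera
c=camera("wrist");pickle.dump(c,open("w1.pkl","wb"));cv2.imwrite("pics/w1.png",c["color"]);print(c["xyz"],proj(c,[.514,.271,.094]))
m=mask(c,"green");n,l,s,ce=cv2.connectedComponentsWithStats(m)
for i in range(1,n):
    if s[i,4]>300: print(s[i],ce[i])
E
```

```text
t 1.98 pos [0.5141 0.2741 0.2288] F [-0.63 -0.85  0.29] w 0.0852 yaw 45.34 zaxis [-0.003  0.001 -1.   ] j [0.49 0.41 0.24 1.4  0.   2.84]
delta tool [-0.002   0.0026  0.1668]
twist [-0.16  0.08  0.34]
[0.56145634 0.32210074 0.3716843 ] [327.96706316 191.18171886]
[ 301  159   54   56 2358] [327.41221374 187.21416455]
[ 251  244   51   59 2307] [277.03424361 274.21933247]
[ 331  259   49   59 2266] [353.68049426 289.17828773]
```

View pics/w1.png

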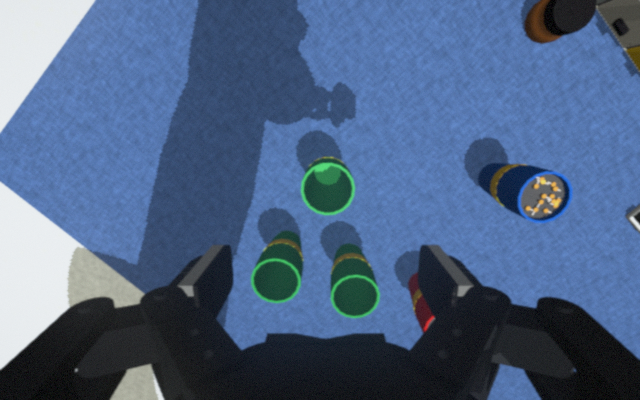

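The wrist view shows the target rim centred near (328,188), against a predicted (328,191), with the two look-alikes below it at (277,280) and (355,297).

```bash
python3 - <<'E'
from h import *
c=pickle.load(open("w1.pkl","rb"));m=mask(c,"green")[:225]
k=cv2.findContours(m[:, 280:380].copy(),cv2.RETR_EXTERNAL,cv2.CHAIN_APPROX_NONE)[0];k=max(k,key=cv2.contourArea)
p=k[:,0]+[280,0];p=p[p[:,1]>180]
(e)=cv2.fitEllipse(p.astype(np.float32).reshape(-1,1,2));print(e)
print(plane(c,*e[0],.094),plane(c,328,188,.094), plane(c,328,214.5,.094)-plane(c,328,161.5,.094))
E
python3 to.py .514 .271 .062 45
```

```text
((327.396484375, 188.5752716064453), (51.376930236816406, 53.3964729309082), 95.567626953125)
[0.51536143 0.27313339 0.094     ] [0.51613883 0.27313108 0.094     ] [-0.03518845 -0.03577423  0.        ]
t 2.02 pos [0.5134 0.2721 0.2293] F [ 0.05 -0.81 -0.68] w 0.0851 yaw 45.24 zaxis [-0.0035 -0.     -1.    ] j [0.49 0.41 0.23 1.4  0.   2.84]
delta tool [0.     0.0016 0.1672]
twist [-0.14  0.14  0.24]
```

Request:
send_rows([
  {"grip":1,"translation":[0.0015,0.0015,0.04],"twist":[-0.1,0.1,0]},
  {"grip":1,"translation":[0.0015,0.0015,0.08],"twist":[-0.1,0.1,0]},
  {"grip":1,"translation":[0.0015,0.0015,0.12],"twist":[-0.1,0.1,0]},
  {"grip":1,"translation":[0.0015,0.0015,0.15],"twist":[-0.1,0.1,0]},
  {"grip":1,"translation":[0.0015,0.0015,0.166],"twist":[-0.1,0.1,0]},
])

```text
clock: 2.65
eef_pos: [0.5135, 0.2701, 0.0617]
tool_rot: [0.923, 0.384, -0.002, 0.0]
ft_force: [-0.7, -0.7, 0.1]
grip_width: 0.085
```

```bash
python3 to.py .515 .272 .063 45
```

```text
t 2.65 pos [0.5135 0.2701 0.0617] F [-0.66 -0.74  0.15] w 0.085 yaw 45.15 zaxis [-0.0039 -0.0019 -1.    ] j [ 0.48  0.52 -0.04  1.01  0.    2.84]
delta tool [ 0.0024 -0.0003 -0.0013]
twist [-0.08  0.23  0.15]
```

Request:
send_rows([
  {"grip":1,"translation":[0.002,0,-0.001],"twist":[-0.1,0.2,0]},
  {"grip":0,"translation":[0.002,0,-0.001],"twist":[-0.1,0.2,0]},
  {"grip":0,"translation":[0.002,0,-0.001],"twist":[-0.1,0.2,0]},
  {"grip":0,"translation":[0.002,0,-0.001],"twist":[-0.1,0.2,0]},
  {"grip":0,"translation":[0.002,0,-0.001],"twist":[-0.1,0.2,0]},
])

```text
clock: 3.28
eef_pos: [0.5163, 0.2724, 0.0648]
tool_rot: [0.923, 0.384, 0.002, 0.0]
ft_force: [-1.3, -0.1, 6.9]
grip_width: 0.0497
```

```bash
python3 to.py .515 .272 .195 45
```

```text
t 3.27 pos [0.5163 0.2724 0.0648] F [-1.25 -0.1   6.89] w 0.0497 yaw 45.16 zaxis [ 0.0034  0.0014 -1.    ] j [ 0.49  0.52 -0.03  1.01 -0.    2.84]
delta tool [-0.0007 -0.0004 -0.1302]
twist [ 0.08 -0.19  0.16]
```

Request:
send_rows([
  {"grip":0,"translation":[0,0,-0.02],"twist":[0,0,0]},
  {"grip":0,"translation":[0,0,-0.05],"twist":[0,0,0]},
  {"grip":0,"translation":[0,0,-0.09],"twist":[0,0,0]},
  {"grip":0,"translation":[0,0,-0.13],"twist":[0,0,0]},
  {"grip":0,"translation":[0,0,-0.13],"twist":[0,0,0]},
])

```text
clock: 3.9
eef_pos: [0.5181, 0.2735, 0.1993]
tool_rot: [0.923, 0.384, 0.006, -0.0]
ft_force: [-0.8, 0.5, -0.9]
grip_width: 0.05
```

```bash
python3 to.py .5 -.3 .2 45
python3 - <<'E'
from h import *
from workcell import camera
c=camera("scene");a=cv2.resize(c["color"][110:290,320:500],None,fx=3,fy=3);cv2.imwrite("pics/s2.png",a)
E
```

```text
t 3.9 pos [0.5181 0.2735 0.1993] F [-0.83  0.54 -0.86] w 0.05 yaw 45.18 zaxis [ 0.0111  0.0054 -0.9999] j [ 0.49  0.42  0.17  1.31 -0.    2.84]
delta tool [-0.4194  0.3914 -0.004 ]
twist [ 0.23 -0.67  0.18]
```

View pics/s2.png

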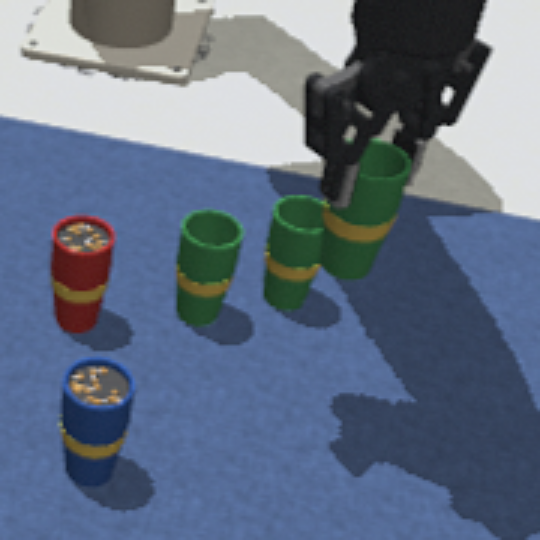

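The cup is held upright and clear, and its neighbours still stand. Now carry it towards the dock.

Request:
send_rows([
  {"grip":0,"translation":[-0.03,0.028,-0.004],"twist":[0.2,-0.6,0]},
  {"grip":0,"translation":[-0.065,0.061,-0.004],"twist":[0.2,-0.6,0]},
  {"grip":0,"translation":[-0.1,0.094,-0.004],"twist":[0.2,-0.6,0]},
  {"grip":0,"translation":[-0.135,0.126,-0.004],"twist":[0.2,-0.6,0]},
  {"grip":0,"translation":[-0.17,0.159,-0.004],"twist":[0.2,-0.6,0]},
])

```text
clock: 4.58
eef_pos: [0.5084, 0.0386, 0.1982]
tool_rot: [0.923, 0.384, -0.003, -0.0]
ft_force: [-0.2, -0.1, -0.7]
grip_width: 0.0495
```

```bash
python3 to.py .5 -.3 .2 45
```

```text
t 4.58 pos [0.5084 0.0386 0.1982] F [-0.17 -0.09 -0.68] w 0.0495 yaw 45.19 zaxis [-0.0058 -0.002  -1.    ] j [ 0.08  0.28 -0.03  1.27 -0.    2.43]
delta tool [-0.2461  0.2327 -0.0011]
twist [-0.15  0.31  0.19]
```

Request:
send_rows([
  {"grip":0,"translation":[-0.035,0.033,0],"twist":[-0.1,0.2,0]},
  {"grip":0,"translation":[-0.07,0.066,0],"twist":[-0.1,0.2,0]},
  {"grip":0,"translation":[-0.105,0.099,0],"twist":[-0.1,0.2,0]},
  {"grip":0,"translation":[-0.14,0.132,0],"twist":[-0.1,0.2,0]},
  {"grip":0,"translation":[-0.175,0.165,0],"twist":[-0.1,0.2,0]},
])

```text
clock: 5.2
eef_pos: [0.5009, -0.203, 0.1969]
tool_rot: [0.923, 0.384, -0.002, -0.001]
ft_force: [-0.1, 0.0, -0.3]
grip_width: 0.0496
```

```bash
python3 to.py .5 -.3 .2 45
```

```text
t 5.2 pos [ 0.5009 -0.203   0.1969] F [-0.11  0.02 -0.34] w 0.0496 yaw 45.2 zaxis [-4.9e-03  5.0e-04 -1.0e+00] j [-0.38  0.34  0.05  1.29 -0.    1.97]
delta tool [-0.0695  0.0677 -0.0031]
twist [-0.22  0.18  0.2 ]
```

Run:
```python
from h import *
from workcell import camera
c=camera("wrist");pickle.dump(c,open("w2.pkl","wb"));cv2.imwrite("pics/w2.png",c["color"]);print(c["xyz"],proj(c,[.5,-.3,.085]))
```

```text
[ 0.54866522 -0.15499236  0.33970586] [400.33247054 268.90675312]
```

View pics/w2.png

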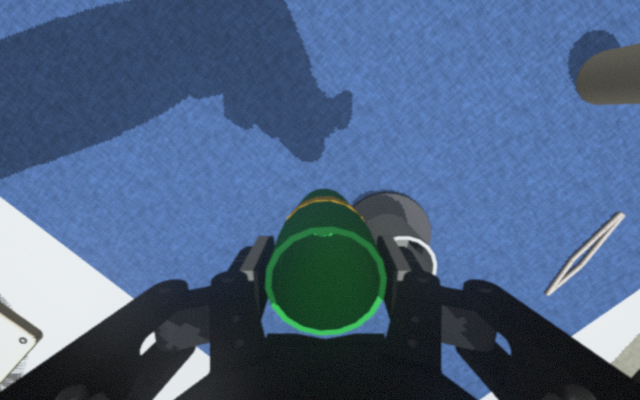

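The dock's rim arc (top near 237, right edge near 437) agrees with its predicted centre of (400,269). Move over it.

Request:
send_rows([
  {"grip":0,"translation":[-0.025,0.025,-0.003],"twist":[-0.2,0.2,0]},
  {"grip":0,"translation":[-0.05,0.048,-0.003],"twist":[-0.2,0.2,0]},
  {"grip":0,"translation":[-0.0695,0.0675,-0.003],"twist":[-0.2,0.2,0]},
  {"grip":0,"translation":[-0.0695,0.0675,-0.003],"twist":[-0.2,0.2,0]},
  {"grip":0,"translation":[-0.0695,0.0675,-0.003],"twist":[-0.2,0.2,0]},
])

```text
clock: 5.88
eef_pos: [0.4984, -0.3047, 0.199]
tool_rot: [0.924, 0.382, -0.001, 0.001]
ft_force: [0.5, 0.4, -0.7]
grip_width: 0.0494
```

```bash
python3 to.py .5 -.3 .15 45
python3 - <<'E'
from h import *
from workcell import camera,bot
for n in ["scene","top"]:
    c=camera(n);pickle.dump(c,open(n+"3.pkl","wb"))
    u,v=map(int,proj(c,[.5,-.3,.13]));print(n,u,v)
    a=cv2.resize(c["color"][v-50:v+50,u-60:u+60],None,fx=6,fy=6,interpolation=cv2.INTER_CUBIC);cv2.imwrite(f"pics/{n}3.png",a)
E
python3 to.py .5 -.3 .15 45
```

```text
t 5.88 pos [ 0.4984 -0.3047  0.199 ] F [ 0.52  0.44 -0.67] w 0.0494 yaw 44.88 zaxis [-0.0021 -0.0027 -1.    ] j [-0.55  0.42  0.18  1.33 -0.    1.81]
delta tool [ 0.0046 -0.0022  0.049 ]
twist [ 0.03  0.19 -0.12]
scene 206 147
top 463 216
t 5.97 pos [ 0.4989 -0.3044  0.1997] F [-0.74  0.5  -0.05] w 0.0498 yaw 44.94 zaxis [-0.001  -0.0036 -1.    ] j [-0.55  0.42  0.18  1.33 -0.    1.81]
delta tool [ 0.0041 -0.0024  0.0497]
twist [ 0.1   0.19 -0.06]
```

View pics/scene3.png

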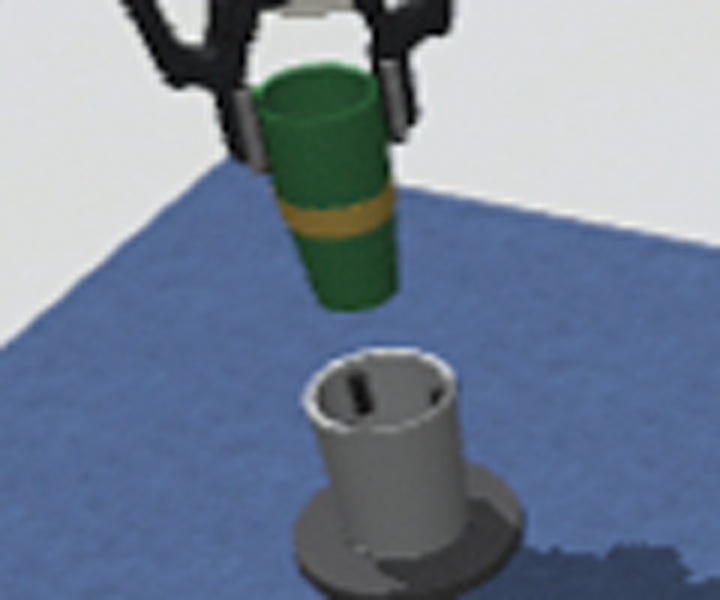

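View pics/top3.png

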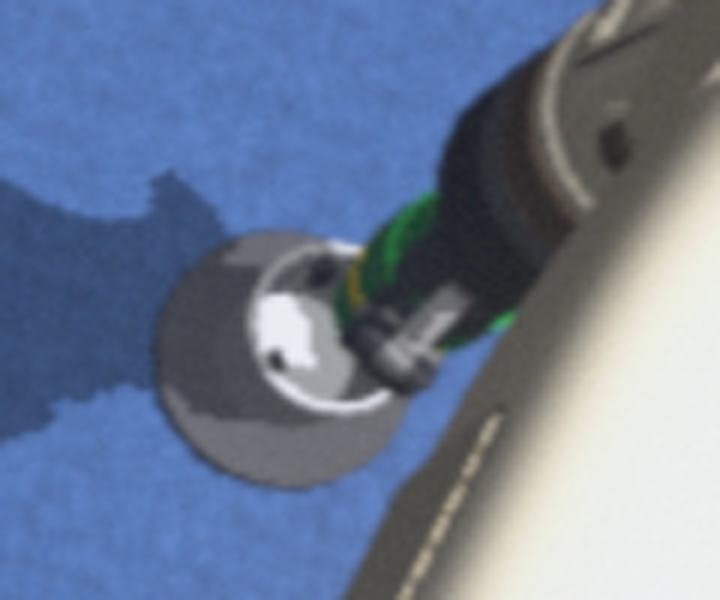

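Run:
```python
from h import *
c=pickle.load(open("scene3.pkl","rb"))
f=lambda x,y:np.array([146+x/6-.42,97+y/6-.42])
P=np.array([.4987,-.3045])
print("rim pred",proj(c,[*P,.229]),"meas",f(317,94))
# foot: ellipse extent predicted
th=np.linspace(0,6.28,60)
q=np.array([proj(c,[P[0]+.018*np.cos(t),P[1]+.018*np.sin(t),.135]) for t in th]);print("foot pred x",q[:,0].min(),q[:,0].max(),"ymax",q[:,1].max(),"meas",f(316,290),f(398,290),f(350,311))
q=np.array([proj(c,[.5+.0325*np.cos(t),-.3+.0325*np.sin(t),.085]) for t in th]);print("dock pred",q.min(0),q.max(0),"meas",f(303,347),f(457,433))
p=plane(c,*f(317,94),.229);print(p, plane(c,*f(380,390),.085))
```

```text
rim pred [198.03392959 111.68779276] meas [198.41333333 112.24666667]
foot pred x 197.51711522139288 211.93208107071064 ymax 148.6977185433171 meas [198.24666667 144.91333333] [211.91333333 144.91333333] [203.91333333 148.41333333]
dock pred [196.58651846 154.3415531 ] [221.77990563 168.69571759] meas [196.08       154.41333333] [221.74666667 168.74666667]
[ 0.5008132  -0.30220358  0.229     ] [ 0.50124398 -0.30029312  0.085     ]
```

Request:
send_rows([
  {"grip":0,"translation":[0.004,-0.0025,0],"twist":[0.1,0.2,0]},
  {"grip":0,"translation":[0.004,-0.0025,0.01],"twist":[0.1,0.2,0]},
  {"grip":0,"translation":[0.004,-0.0025,0.025],"twist":[0.1,0.2,0]},
  {"grip":0,"translation":[0.004,-0.0025,0.035],"twist":[0.1,0.2,0]},
  {"grip":0,"translation":[0.004,-0.0025,0.035],"twist":[0.1,0.2,0]},
])

```text
clock: 6.6
eef_pos: [0.4989, -0.2994, 0.1629]
tool_rot: [0.924, 0.382, -0.001, -0.001]
ft_force: [-0.4, -0.3, 0.6]
grip_width: 0.0501
```

```bash
python3 to.py .5 -.3 .12 45
```

```text
t 6.6 pos [ 0.4989 -0.2994  0.1629] F [-0.43 -0.29  0.63] w 0.0501 yaw 44.94 zaxis [-0.0026  0.0018 -1.    ] j [-0.54  0.44  0.11  1.24  0.    1.82]
delta tool [0.0004 0.0013 0.0429]
twist [-0.18  0.03 -0.06]
```

Request:
send_rows([
  {"grip":0,"translation":[0.0005,0.001,0.01],"twist":[-0.1,0,0]},
  {"grip":0,"translation":[0.0005,0.001,0.02],"twist":[-0.1,0,0]},
  {"grip":0,"translation":[0.0005,0.001,0.03],"twist":[-0.1,0,0]},
  {"grip":0,"translation":[0.0005,0.001,0.038],"twist":[-0.1,0,0]},
  {"grip":0,"translation":[0.0005,0.001,0.038],"twist":[-0.1,0,0]},
])

```text
clock: 7.22
eef_pos: [0.4998, -0.2999, 0.1242]
tool_rot: [0.924, 0.382, -0.001, -0.001]
ft_force: [-0.2, -1.6, -0.5]
grip_width: 0.0496
```

```bash
python3 to.py .5 -.3 .103 45
```

```text
t 7.22 pos [ 0.4998 -0.2999  0.1242] F [-0.18 -1.57 -0.49] w 0.0496 yaw 44.93 zaxis [-1.8e-03  4.0e-04 -1.0e+00] j [-0.54  0.47  0.05  1.15 -0.    1.82]
delta tool [0.0001 0.0002 0.0212]
twist [-0.09  0.06 -0.07]
```

Request:
send_rows([
  {"grip":0,"translation":[0,0,0.005],"twist":[0,0,0]},
  {"grip":0,"translation":[0,0,0.009],"twist":[0,0,0]},
  {"grip":0,"translation":[0,0,0.013],"twist":[0,0,0]},
  {"grip":0,"translation":[0,0,0.016],"twist":[0,0,0]},
  {"grip":0,"translation":[0,0,0.016],"twist":[0,0,0]},
])

```text
clock: 7.85
eef_pos: [0.5004, -0.3002, 0.1085]
tool_rot: [0.924, 0.382, -0.0, 0.0]
ft_force: [3.3, -1.0, 1.2]
grip_width: 0.0498
```

```bash
python3 to.py .5 -.3 .103 45
python3 - <<'E'
from h import *
from workcell import camera,bot
c=camera("scene");pickle.dump(c,open("scene4.pkl","wb"))
a=cv2.resize(c["color"][105:195,150:270],None,fx=6,fy=6,interpolation=cv2.INTER_CUBIC);cv2.imwrite("pics/scene4.png",a)
E
```

```text
t 7.85 pos [ 0.5004 -0.3002  0.1085] F [ 3.3  -1.02  1.23] w 0.0498 yaw 44.93 zaxis [-5.e-04 -3.e-04 -1.e+00] j [-0.54  0.48  0.03  1.12 -0.    1.82]
delta tool [-0.0001 -0.0004  0.0055]
twist [-0.01  0.03 -0.07]
```

View pics/scene4.png

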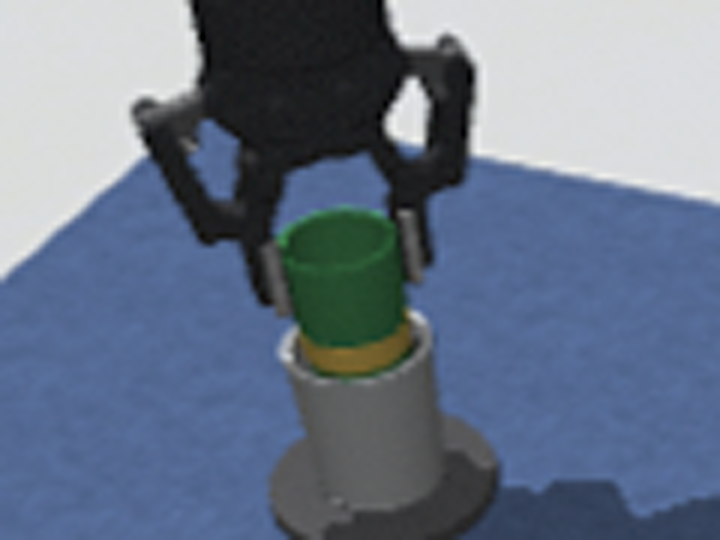

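Request:
send_rows([
  {"grip":0,"translation":[0.0005,0.0005,0.002],"twist":[0,0,0]},
  {"grip":0,"translation":[0.0005,0.0005,0.004],"twist":[0,0,0]},
  {"grip":0,"translation":[0.0005,0.0005,0.0055],"twist":[0,0,0]},
  {"grip":0,"translation":[0.0005,0.0005,0.0055],"twist":[0,0,0]},
  {"grip":0,"translation":[0.0005,0.0005,0.0055],"twist":[0,0,0]},
])

```text
clock: 8.52
eef_pos: [0.501, -0.3003, 0.1033]
tool_rot: [0.924, 0.382, -0.0, 0.0]
ft_force: [0.4, -0.2, 5.0]
grip_width: 0.0498
```

```bash
cat > look.py <<'E'
import sys
from h import *
from workcell import camera,bot
n=sys.argv[1]
c=camera("scene");pickle.dump(c,open(f"scene{n}.pkl","wb"))
a=cv2.resize(c["color"][115:190,160:260],None,fx=8,fy=8,interpolation=cv2.INTER_CUBIC);cv2.imwrite(f"pics/scene{n}.png",a)
E
python3 to.py .5 -.3 .103 45; python3 look.py 5
```

```text
t 8.53 pos [ 0.501  -0.3003  0.1033] F [ 0.37 -0.21  5.02] w 0.0498 yaw 44.93 zaxis [-5.e-04 -6.e-04 -1.e+00] j [-0.54  0.49  0.02  1.11 -0.    1.82]
delta tool [-0.0005 -0.0009  0.0003]
twist [ 0.    0.05 -0.07]
```

View pics/scene5.png

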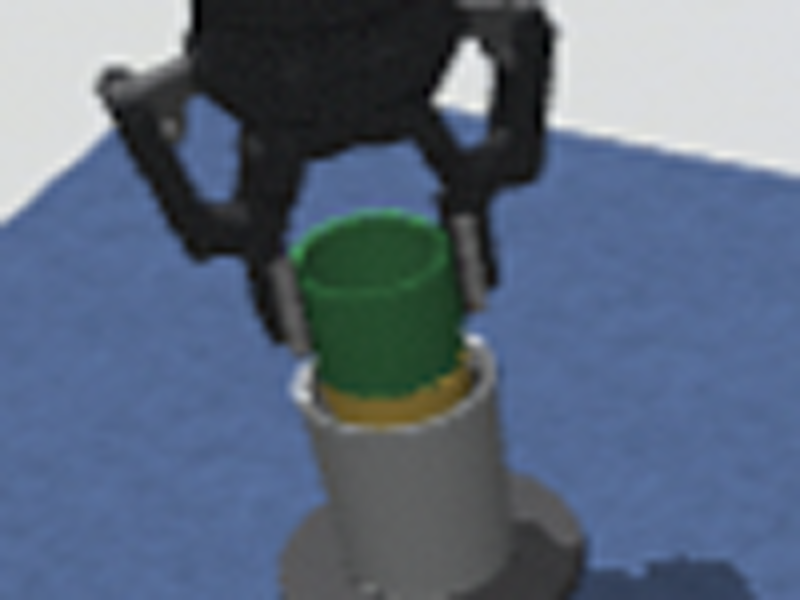

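Run:
```python
from h import *
c=pickle.load(open("scene5.pkl","rb"))
m=np.array([160+376/8-.44,115+252/8-.44]);print(m)
for z in (.127,.1325,.138): print(z,proj(c,[.501,-.3003,z]))
```

```text
[206.56 146.06]
0.127 [206.27036274 148.17250565]
0.1325 [205.90727234 146.36817299]
0.138 [205.54151237 144.55057429]
```

Request:
send_rows([
  {"grip":1,"translation":[0,0,0],"twist":[0,0,0]},
  {"grip":1,"translation":[0,0,0],"twist":[0,0,0]},
  {"grip":1,"translation":[0,0,0],"twist":[0,0,0]},
  {"grip":1,"translation":[0,0,0],"twist":[0,0,0]},
])

```text
clock: 9.07
eef_pos: [0.5008, -0.3001, 0.103]
tool_rot: [0.924, 0.382, -0.001, -0.0]
ft_force: [-0.1, 0.1, 0.6]
grip_width: 0.0856
```

```bash
python3 to.py .5 -.3 .22 45; python3 look.py 6
```

```text
t 9.07 pos [ 0.5008 -0.3001  0.103 ] F [-0.08  0.12  0.61] w 0.0856 yaw 44.93 zaxis [-1.2e-03 -1.0e-04 -1.0e+00] j [-0.54  0.49  0.02  1.11 -0.    1.82]
delta tool [-0.0006 -0.0007 -0.117 ]
twist [-0.04  0.05 -0.07]
```

View pics/scene6.png

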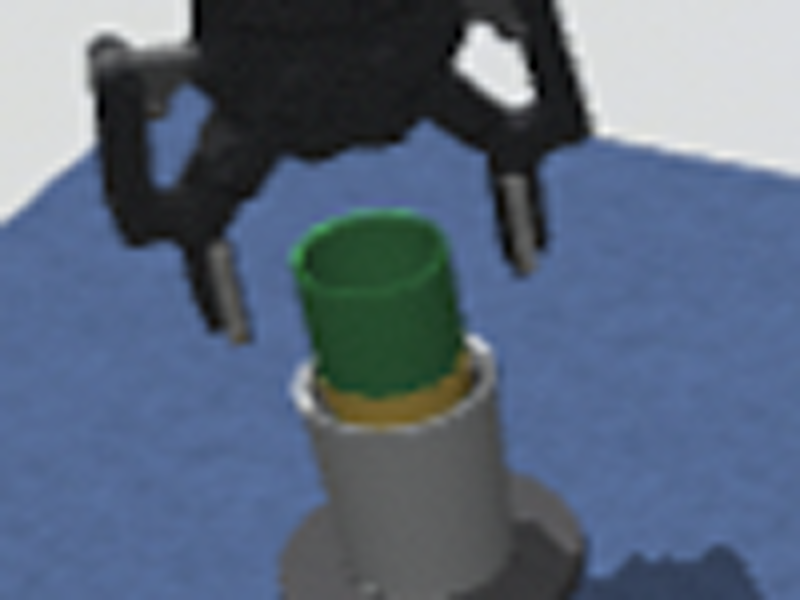

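The gripper is open, and the cup has stayed where it was: its rim is at about (376,252) in the crop, as before. Retreat straight up.

Request:
send_rows([
  {"grip":1,"translation":[0,0,-0.02],"twist":[0,0,0]},
  {"grip":1,"translation":[0,0,-0.05],"twist":[0,0,0]},
  {"grip":1,"translation":[0,0,-0.09],"twist":[0,0,0]},
  {"grip":1,"translation":[0,0,-0.13],"twist":[0,0,0]},
  {"grip":1,"translation":[0,0,-0.13],"twist":[0,0,0]},
])

```text
clock: 9.75
eef_pos: [0.5029, -0.3012, 0.2373]
tool_rot: [0.924, 0.382, 0.002, 0.003]
ft_force: [0.4, -0.5, -0.6]
grip_width: 0.0853
```

```bash
python3 to.py .5 -.3 .22 45; python3 look.py 7
python3 - <<'E'
from h import *
a=pickle.load(open("c0.pkl","rb"))["scene"];b=pickle.load(open("scene7.pkl","rb"))
cv2.imwrite("pics/full7.png",b["color"])
# red/blue moved?
d=cv2.absdiff(a["color"],b["color"]).max(2)
print("red",(d[175:225,330:365]>40).sum(),"blue",(d[225:275,335:370]>40).sum())
E
```

```text
t 9.75 pos [ 0.5029 -0.3012  0.2373] F [ 0.44 -0.51 -0.62] w 0.0853 yaw 44.93 zaxis [ 0.006  -0.0044 -1.    ] j [-0.54  0.41  0.25  1.41 -0.    1.82]
delta tool [-0.0012 -0.003   0.0173]
twist [ 0.42 -0.06 -0.07]
red 370 blue 0
```

View pics/scene7.png

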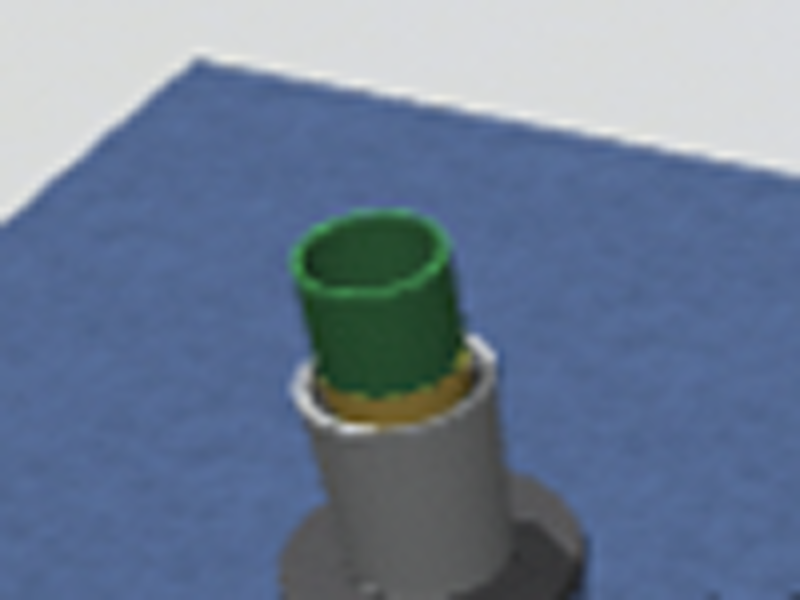

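View pics/full7.png

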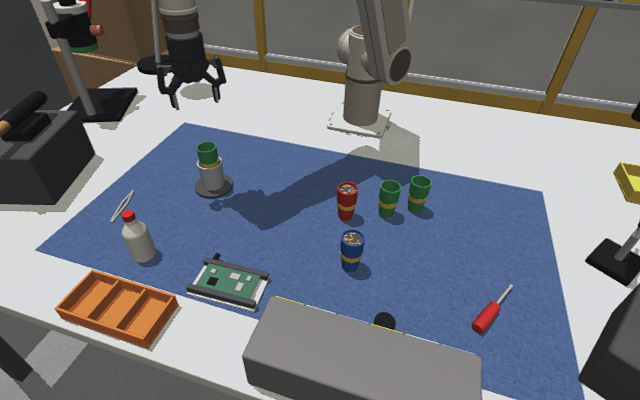

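Run:
```python
from h import *
from workcell import bot
a=pickle.load(open("c0.pkl","rb"))["scene"];b=pickle.load(open("scene7.pkl","rb"))
for c in (a,b):
    h=cv2.cvtColor(c["color"],cv2.COLOR_BGR2HSV)[170:230,325:370];m=cv2.inRange(h,(0,120,40),(8,255,255))|cv2.inRange(h,(172,120,40),(180,255,255));y,x=np.nonzero(m);print(x.min(),x.max(),y.min(),y.max(),x.mean(),y.mean())
print(bot.job_done())
```

```text
12 32 12 50 21.23556581986143 31.397228637413395
12 32 12 50 21.18409090909091 31.179545454545455
the job is handed in; nothing more can be done
None
```

The green cup farthest from the base now stands upright in the parking cup, released, with the parking cup's rim within its yellow band. I gripped it on its straight upper part, lowered it into the dock and pressed until the push reached about 5.0 N. Then I opened the gripper and backed straight up. The job was handed in at about 9.8 s.

- **Depth:** The TCP height put the dock rim about 46–47 mm above the cup's foot. The scene camera gave about 46 mm. Both are inside the 40–54 mm band, and the cup did not shift when released.
- **Other cups:** The red cup's outline is pixel-identical before and after, and the blue cup's region is unchanged. The two look-alikes still stand in the last picture.
- **Disagreements:** A raw before/after image difference flagged the red cup's area, which I put down to the arm's shadow since its outline had not moved. There was a 3.3 N sideways force as the cup entered the ribs, which fell to 0.4 N after I shifted the cup by under 1 mm.

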